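Dry plunge of a track saw to its depth mark

ROBOT

A 7-joint arm with a two-finger parallel gripper is mounted at the origin on the work surface. World frame = base frame: x ahead of the robot, y to its left, z up, the work surface at z = 0. Lengths are in m, angles in rad, forces in N, time in s.
With the tool pointing down it reaches from about 0.4 to 0.85 m from the base axis. Payload 4.4 kg.
Tool frame: the origin (TCP) lies on the centre line of the jaws, within the pads' length; the fingertips stand 8 mm ahead of it and the grasp point (between the pads) lies 11 mm behind it; x points along the fingers, z is the direction in which the jaws open and shut, and the axes are right-handed (so a half turn about x gives the same grasp; the last joint's range is limited). The gripper opens to 94 mm and grips with 3 to 60 N. Pads are 16 mm wide; open, the fingers measure 119 mm over their backs; the gripper's body (75 mm by 177 mm) begins 78 mm behind the grasp point.
Start: joints at [1.26, 0.628, 0.038, 1.517, -0.027, 0.996, -0.02], TCP at [0.158, -0.631, 0.213] pointing down, gripper open.
Joint ranges: [-3.06, 3.06], [-0.37, 2.12], [-1.25, 1.32], [0.18, 2.47], [-1.1, 4.24], [0.23, 1.98], [-2.94, 2.94]. Speed limits (rad/s): [2.57, 2.57, 3.14, 3.14, 3.14, 3.14, 3.14].

INTERFACE

Orientations are given as a rotation vector (axis times angle).
In Python, from plant import manip gives the robot as it stands.
- The arm moves only by the tool carry_out, never from a script. Its arguments are lists of equal length, an entry for each row: "dp": the shift along the tool's x, y, z in units of 50 mm (1.0 is 50 mm), a list of three; "roll": the turn about the tool's x in units of 5 degrees (1.0 is 5 degrees). In form: {"dp": [[tx, ty, tz], ...], "roll": [roll, ...]}. A call has exactly 5 rows; each row is the pose to reach, as a shift and turn from the pose measured when the call began, along the tool's axes at that moment; what a row does not reach only later rows make up. A row lasts 1/10 s, in which the tool goes at most 50 mm and 8.59 degrees, less where a joint would pass 70% of its speed; a pose out of reach is approached as far as the arm can. A call with a gripper value outside its range is refused whole. "fingers" is the closure, from 0 (fully open) to 1 (shut), set as the call begins (left out, the last holds). The fingers move at their own pace and stop on an object; "newtons" is the grip in N (left out, the last holds). Time passes only in rows, so rows that repeat a pose let the fingers close, or fill a call up. It gives the time, the measured TCP pose, the force and the opening at its end, in the units of the state.
- manip.state(): the state, without advancing time (a new reading comes with each control period).
- manip.capture(name): name is "scene" or "side" or "wrist"; returns the picture (420x560x3 uint8, red, green, blue); there is no depth.
- manip.get_calibration(name): a dict with "vfov" (degrees; the focal length in pixels is half the picture's height over the tangent of half this angle, whatever the lens; pixels are square), "cx", "cy" (the principal point, pixels), "view" (4x4, takes a point from world to camera coordinates); the wrist camera has in their place "mount" (4x4, takes a point from camera to tool coordinates, whose origin is the TCP and whose axes are the tool frame's). Camera axes: x right, y down, z forward; pixel columns grow to the right and rows downward; lengths in m; the calibration is good to about 2 mm. A picture is of the moment at which its call begins: read the wrist's pose just before it. get_calibration takes no time and is no camera call.
- manip.hand_in(): hands the job in, once; it reports no verdict.
The state is a dict: "clock": time; "q": joint angles; "qvel": joint speeds; "effort": joint torques, N m; "position": TCP position; "ee_rot": TCP orientation; "wrist_force": force on the tool from outside, world axes, zero at the start; "ft_torque": the same for the moment, N m; "opening": opening from 0.0 (shut) to 1.0 (fully open).
Only numpy, scipy, OpenCV 4.12 (cv2) and the standard library are available. Lean on these libraries where they do the work, as an engineer would, in place of code of your own. Each camera call takes 0.05 s, during which the arm holds its last target.

TASK

Before the cut, with the power off, check the spring plunge of the track saw on its guide rail: with the fingertips, press down on the saw's rear handle until the pointer stands level with the brass tab on the depth scale, not well past it, and keep it there for a second. Then ease the handle back up under the fingers, without letting it snap, until the saw head is fully up again, and come away. Do not lift the saw or push it along its rail, do not shift the tab, and leave the other things lying as they are.

Things in the scene. Friction and masses are not known exactly. Their poses are not given: they have to be found in the camera images.
- work: fixed wooden worktop blank 220 x 520 x 40 mm lying on two battens 12 to 36 mm high, long side along its y; on it along y an aluminium guide rail 160 mm wide, 620 long, 5 thick, far (+x) edges flush; rail top 45 mm above the origin, which is on the blank's underside, 120 mm in from its far edge, midway along. Its yaw is 0 to 0.75 rad
- saw: plunge-cut (track) saw, grey and black, 4.3 kg, loose on the rail. Base plate 160 (x) x 314 (y) x 6 mm; origin on its underside, about the middle. Own axes: +y front (cutting direction), -y rear with the handle, +x far side with round blade cover and depth scale, z up. The cover, at x 34..58, y -88..88 mm, is its highest part: 178 mm above the plate's underside. Motor drum on the -x side
- saw_head (a joint): swing of the saw head (cover, motor, handle) about its cross pivot, rad: 0 = fully up, held by a spring; grows as the handle is pressed down; 0.24 = lower end stop. Pressing at the handle top takes about 3 to 6 N to start, 8 to 12 N at 0.2 rad. Nothing latches: let go, it springs back up fast
- depth_tab (a joint): where the brass tab is set on the depth scale, in rad of the same swing (0.06 to 0.195): saw_head at this value puts the pointer level with the tab. The tab is held by light friction and only marks the depth; it does not stop the head
- saw_pivot (a point): point on the head's pivot axis near the saw's front, at x 0, y +125, z +60 mm in the saw's frame. The axis runs along the saw's x; pressing turns the head positively about saw +x (rear goes down)
- saw_handle: the black rear D-handle. Origin: middle of its top face, the spot to press; top bar 34 mm wide (x), 110 long (y), nearly level (rear end 0.1 rad up at rest). Head up, the origin is at x -4, y -111, z +172 mm in the saw's frame; it moves with the head, about 24 mm down and 10 mm back (-y) per 0.1 rad
- pointer_tip (a point): tip of the dark steel pointer on the saw head, a 60 mm wedge pointing to the rear over the outer (+x) face of the upright aluminium depth plate at the saw's rear far side. Head up: at x 67, y -125, z +120 mm in the saw's frame; goes about 25 mm down per 0.1 rad
- tab_mark (a point): place 2 mm off the nose of the brass tab (18 mm long, 10 mm high, pointed towards the pointer, on the outer face of the depth plate) where the pointer tip lies when level with the tab
- pencil: bystander: flat carpenter's pencil 160 x 12 x 8 mm lying on the bench to the robot's left; origin under its middle
- tape: bystander: roll of masking tape, 104 mm diameter, 25 mm high, lying on the bench beyond the saw to the left; origin under its centre
- glue: bystander: white glue bottle, 62 mm diameter, 182 mm high, standing on the bench to the robot's left; origin under its centre
- try_square: bystander: joiner's try square, dark wooden stock 120 mm long and steel blade 150 mm long, 18 mm high, lying on the bench to the robot's right; origin under the stock's centre

How it is judged:
By the outcome, as a careful person would: the job done as asked, in the order asked, and still so for the second after the job is handed in, with the robot touching nothing.
It also fails if it takes over 45 s, if anything falls off the work surface, if the arm or the gripper's body presses on something with over 40 N, if the wrist force passes 120 N, or if a joint passes its speed limit or range.

## Working session

There is one attempt and no reset: what is moved stays moved. The work goes in short steps, Python scripts to look and compute and a tool call to move; the robot and the scene stay as the last step left them, time stands still between calls to the robot, and variables do not carry over. Pictures are saved under pics/ and viewed, and the job is handed in when it is done.

Besides the shell and the picture viewer there is one more tool, called after "Call:" as name(argument=value, ...) on one line, values as JSON. carry_out: Moves the arm, as the interface text tells. Its arguments: {"type":"object","properties":{"dp":{"type":"array","items":{"type":"array","items":{"type":"number"}}},"roll":{"type":"array","items":{"type":"number"}},"fingers":{"type":"number"},"newtons":{"type":"number"}},"required":["dp","roll"]}

```bash
ls; mkdir -p pics
python3 - <<'E'
from plant import manip
import cv2
print(manip.state())
for n in ["scene","side","wrist"]:
    im=manip.capture(n); cv2.imwrite(f"pics/{n}0.png",im[:,:,::-1])
    print(n,manip.get_calibration(n))
E
```

```text
pics
{'clock': 0.0, 'q': array([ 1.26021297,  0.62932799,  0.03844619,  1.51830428, -0.02698556,
        0.99633135, -0.01997582]), 'qvel': array([ 0.00047234,  0.00054639, -0.00226639, -0.00195339,  0.00112706,
        0.00016109, -0.00052391]), 'effort': array([-4.68801863e-04, -5.49736261e+01,  1.14339598e+00, -1.86633146e+01,
       -5.22525085e-02,  2.35398696e-02,  1.41365435e-04]), 'position': array([ 0.15739417, -0.63000427,  0.21258634]), 'ee_rot': array([ 1.02813453,  1.31663629, -1.02628026]), 'wrist_force': array([ 0.13930372, -0.06058768,  0.14109066]), 'ft_torque': array([-0.00975819, -0.00392988,  0.00624472]), 'opening': 0.9970224307182293}
scene {'vfov': 45.76659126765085, 'cx': 280.7448818509216, 'cy': 211.648473522386, 'view': array([[-0.58723208,  0.80938327,  0.00756375,  0.31121036],
       [ 0.45089359,  0.33486889, -0.82738008, -0.10533039],
       [-0.67220046, -0.48245368, -0.56159148,  1.88177731],
       [ 0.        ,  0.        ,  0.        ,  1.        ]])}
side {'vfov': 52.53693242190251, 'cx': 282.5090948527078, 'cy': 215.64664248922776, 'view': array([[-0.89478079, -0.44649142,  0.00357032,  0.47478235],
       [-0.32433286,  0.64443452, -0.6924683 ,  0.28323876],
       [ 0.30688032, -0.62076531, -0.72143947,  1.32984401],
       [ 0.        ,  0.        ,  0.        ,  1.        ]])}
wrist {'vfov': 60.88379024692846, 'cx': 285.6997472345789, 'cy': 204.8219413332512, 'mount': array([[-5.39726765e-04, -2.36524928e-01,  9.71625271e-01,
        -1.71684703e-01],
       [-1.40593948e-03, -9.71624273e-01, -2.36525466e-01,
         6.81042340e-02],
       [ 9.99998866e-01, -1.49370545e-03,  1.91871890e-04,
        -5.69536723e-04],
       [ 0.00000000e+00,  0.00000000e+00,  0.00000000e+00,
         1.00000000e+00]])}
```

View pics/scene0.png

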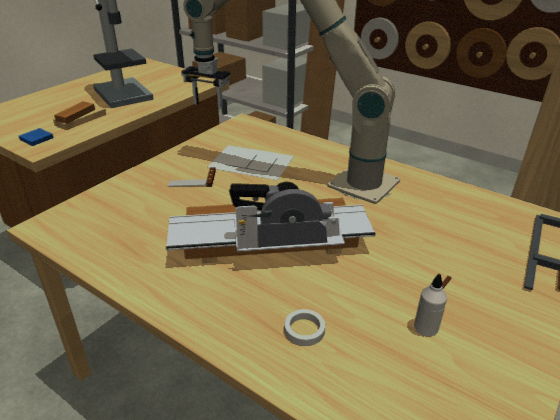

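View pics/side0.png

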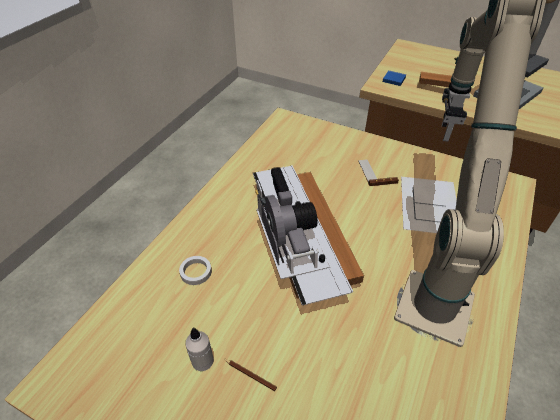

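View pics/wrist0.png

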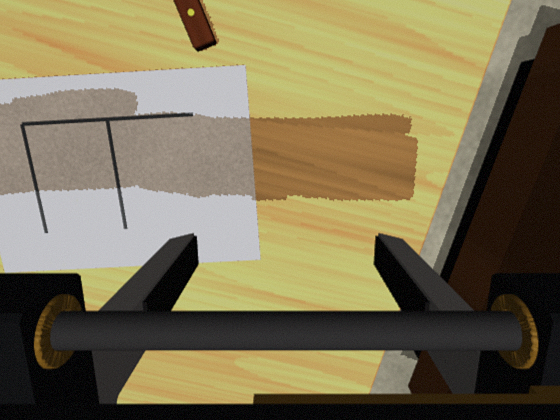

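Run:
```python
import cv2
a=cv2.imread("pics/scene0.png")[165:275,155:385]; cv2.imwrite("pics/sc_z.png",cv2.resize(a,None,fx=3.4,fy=3.4,interpolation=cv2.INTER_CUBIC))
a=cv2.imread("pics/side0.png")[155:315,240:370]; cv2.imwrite("pics/si_z.png",cv2.resize(a,None,fx=3.7,fy=3.7,interpolation=cv2.INTER_CUBIC))
```

```text
(no output)
```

View pics/sc_z.png

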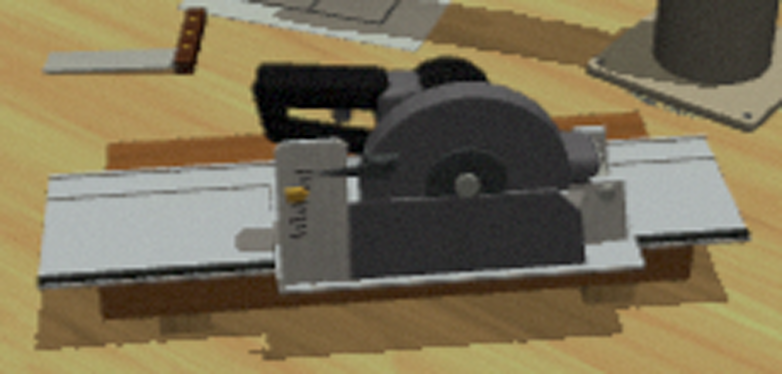

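View pics/si_z.png

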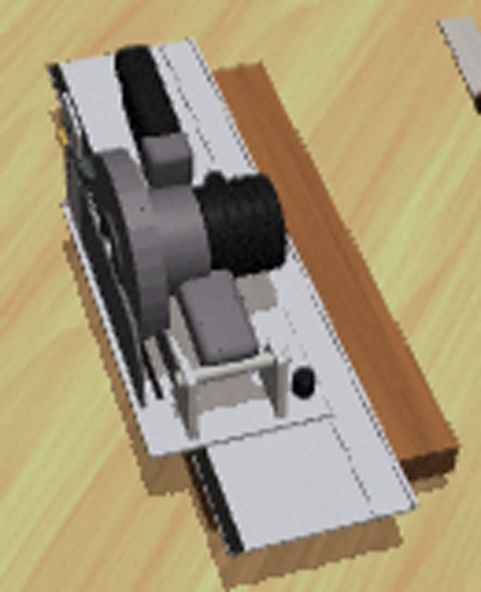

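```bash
cat > h.py <<'E'
import numpy as np, cv2
from plant import manip
from scipy.spatial.transform import Rotation as R
def cam(n,st=None):
    c=manip.get_calibration(n); f=210/np.tan(np.radians(c['vfov']/2))
    K=np.array([[f,0,c['cx']],[0,f,c['cy']],[0,0,1]])
    if n=='wrist':
        T=np.eye(4);T[:3,:3]=R.from_rotvec(st['ee_rot']).as_matrix();T[:3,3]=st['position']
        V=np.linalg.inv(T@np.asarray(c['mount']))
    else: V=np.asarray(c['view'])
    return K@V[:3], K, V
def tri(Ps,uvs):
    A=[]
    for P,(u,v) in zip(Ps,uvs):
        A+= [u*P[2]-P[0], v*P[2]-P[1]]
    X=np.linalg.svd(np.array(A))[2][-1]; return X[:3]/X[3]
def proj(P,X):
    p=P@np.append(X,1); return p[:2]/p[2]
def ray(K,V,uv):
    d=V[:3,:3].T@np.linalg.inv(K)@np.array([uv[0],uv[1],1.]); o=-V[:3,:3].T@V[:3,3]; return o,d
E
python3 - <<'E'
from h import *
Ps=[cam('scene')[0],cam('side')[0]]
sc=lambda u,v:(155+(u+.5)/3.4-.5,165+(v+.5)/3.4-.5)
si=lambda u,v:(240+(u+.5)/3.7-.5,155+(v+.5)/3.7-.5)
pts={'FF':((748,231),(236,550)),'FN':((708,137),(415,508)),'RF':((40,277),(52,65)),'RN':((48,175),(191,39)),
 'pFF':((643,266),(153,455)),'hrear':((262,66),(132,46)),'handlefront':((386,70),(157,136)),'tab':((305,192),(64,138))}
X={}
for k,(a,b) in pts.items():
    uv=[sc(*a),si(*b)]; X[k]=tri(Ps,uv); print(k,X[k].round(4),[ (proj(P,X[k])-u).round(2) for P,u in zip(Ps,uv)])
n=np.linalg.norm
print(n(X['FF']-X['FN']),n(X['RF']-X['RN']),n(X['FF']-X['RF']),n(X['FN']-X['RN']))
E
```

```text
FF [0.3529 0.2195 0.0777] [array([0.03, 0.03]), array([ 0.02, -0.05])]
FN [0.2398 0.1191 0.0779] [array([0.01, 0.01]), array([ 0.01, -0.01])]
RF [ 0.7711 -0.2314  0.0784] [array([0.21, 0.3 ]), array([ 0.11, -0.36])]
RN [ 0.6603 -0.3383  0.077 ] [array([0.29, 0.44]), array([ 0.16, -0.54])]
pFF [0.4522 0.1694 0.0783] [array([-0.21, -0.23]), array([-0.17,  0.37])]
hrear [ 0.6125 -0.1099  0.2534] [array([0.23, 0.34]), array([ 0.13, -0.45])]
handlefront [ 0.5464 -0.0307  0.2432] [array([0.91, 1.26]), array([ 0.57, -1.8 ])]
tab [ 0.648  -0.0405  0.1796] [array([-0.33, -0.46]), array([-0.21,  0.6 ])]
0.151288485047265 0.1539716152923311 0.6149473355437006 0.6212632204462853
```

Run:
```python
from h import *
im=np.mean([manip.capture('scene').astype(float) for _ in range(8)],0)
np.save('scene_avg.npy',im)
a=im[195:260,225:285,::-1].astype(np.uint8); cv2.imwrite("pics/tabz.png",cv2.resize(a,None,fx=9,fy=9,interpolation=cv2.INTER_NEAREST))
Ps,K,V=cam('scene'); Pi,Ki,Vi=cam('side')
sc=lambda u,v:(155+(u+.5)/3.4-.5,165+(v+.5)/3.4-.5)
si=lambda u,v:(240+(u+.5)/3.7-.5,155+(v+.5)/3.7-.5)
def pl(K,V,uv,z):
    o,d=ray(K,V,uv); return o+d*(z-o[2])/d[2]
for nm,k,uv in [('pFF',0,(643,266)),('pRF',0,(277,290)),('pFF',1,(153,455)),('pFN',1,(332,413))]:
    p=pl(K,V,sc(*uv),.082) if k==0 else pl(Ki,Vi,si(*uv),.082)
    print(nm,p.round(4))
```

```text
pFF [0.4571 0.1726 0.082 ]
pRF [ 0.668  -0.0573  0.082 ]
pFF [0.4512 0.1702 0.082 ]
pFN [0.3351 0.0635 0.082 ]
```

View pics/tabz.png

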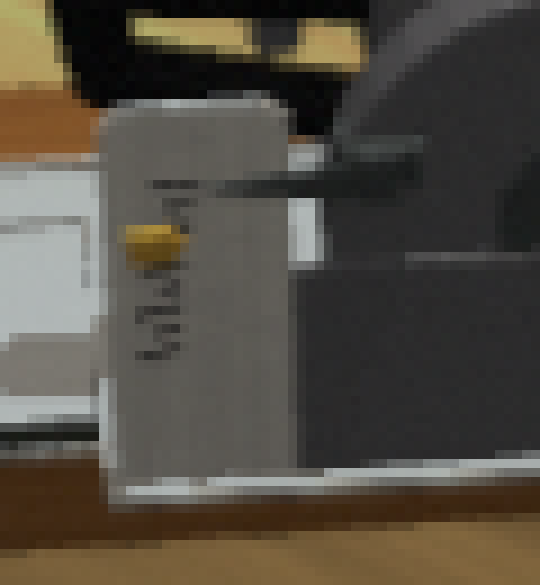

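```bash
cat >> h.py <<'E'
yaw=0.743; O=np.array([0.5013,0.0023,0.0775])
RS=np.array([[np.cos(yaw),-np.sin(yaw),0],[np.sin(yaw),np.cos(yaw),0],[0,0,1]])
def toS(p): return RS.T@(np.asarray(p)-O)
def toW(s): return O+RS@np.asarray(s)
def onx(K,V,uv,xs):
    o,d=ray(K,V,uv); n=RS[:,0]; t=(n@(toW([xs,0,0])-o))/(n@d); return toS(o+t*d)
def rotp(s,th):
    s=np.array(s,float); c=np.array([s[0],.125,.06]); y,z=s[1]-.125,s[2]-.06
    return np.array([s[0],.125+y*np.cos(th)-z*np.sin(th),.06+y*np.sin(-th)*-1*(1)+z*np.cos(th)])
E
python3 - <<'E'
from h import *
P,K,V=cam('scene')
print(rotp([.067,-.125,.12],.1), rotp([-.004,-.111,.172],.1))
tip=onx(K,V,(248.05,215.2),.067); print('tip',tip)
for uv in [(245.6,221.5),(245.6,221.0),(245.6,222)]:
    tab=onx(K,V,uv,.067); print('tab',tab)
print('pred tip px',proj(P,toW([.067,-.125,.12])))
for th in np.arange(0.04,.2,.02): print(th.round(2),proj(P,toW(rotp([.067,-.125,.12],th))).round(2))
E
```

```text
[ 0.067      -0.12974105  0.0947419 ] [-0.004      -0.12100233  0.14787978]
tip [ 0.067      -0.11870953  0.11110447]
tab [ 0.067      -0.12612282  0.09038636]
tab [ 0.067      -0.12606839  0.09208241]
tab [ 0.067      -0.12617733  0.08868799]
pred tip px [245.66284873 212.66643086]
0.04 [244.98 215.73]
0.06 [244.7  217.25]
0.08 [244.45 218.78]
0.1 [244.24 220.3 ]
0.12 [244.07 221.81]
0.14 [243.94 223.32]
0.16 [243.85 224.83]
0.18 [243.79 226.33]
```

Run:
```python
from h import *
s=manip.state(); M=R.from_rotvec(s['ee_rot']).as_matrix(); print(M.round(3)); print(s['position'],s['clock'])
print('axes yaw: tool z',np.arctan2(M[1,2],M[0,2]),' target -ex', yaw-np.pi)
for nm,p in [('view',toW([.197,-.059,.12])),('press',toW([-.004,-.111,.172]))]: print(nm,p, np.hypot(*p[:2]))
P,K,V=cam('scene'); Pi,_,_=cam('side')
for nm,p in [('covertop',[.058,0,.178]),('plateRF',[.08,-.157,.006]),('plateFF',[.08,.157,.006]),('handle rear top',[-.004,-.166,.1775])]:
    print(nm,proj(P,toW(p)),proj(Pi,toW(p)))
```

```text
[[ 0.     0.97   0.242]
 [ 0.     0.242 -0.97 ]
 [-1.     0.    -0.   ]]
[ 0.15755409 -0.63060446  0.21344391] 0.55
axes yaw: tool z -1.325993725732618  target -ex -2.3985926535897932
view [0.68629266 0.09212045 0.1975    ] 0.6924476871083123
press [ 0.57344576 -0.0821511   0.2495    ] 0.5793003067873361
covertop [290.78724935 190.48802802] [272.71261803 201.30774276]
plateRF [235.95581309 248.99425595] [255.81374072 207.51409426]
plateFF [344.19172886 241.87963549] [279.90497166 277.41794269]
handle rear top [228.83683854 182.22253609] [277.69588512 164.19234549]
```

```bash
cat >> h.py <<'E'
def plan(W,rolldeg=0):
    s=manip.state(); M=R.from_rotvec(s['ee_rot']).as_matrix()
    d=M.T@(np.asarray(W)-s['position'])/.05
    print('clock',round(s['clock'],2),'pos',s['position'].round(4),'tot units',d.round(2),'len',np.linalg.norm(d).round(2),'toolz yaw',np.arctan2(M[1,2],M[0,2]).round(4),'F',s['wrist_force'].round(2))
    return d
E
python3 -c "
from h import *
plan([.30,-.43,.32])"
```

```text
clock 0.55 pos [ 0.1576 -0.6306  0.2134] tot units [-2.13  3.74 -3.2 ] len 5.36 toolz yaw -1.326 F [-0.39  0.49 -0.38]
```

Call:
carry_out(dp=[[-0.5,0.65,-0.55],[-1.0,1.35,-1.15],[-1.4,2.1,-1.8],[-1.8,2.85,-2.4],[-2.1,3.55,-3.05]], roll=[1.5,3.1,4.7,6.3,7.9], fingers=1.0, newtons=20)

```text
clock: 1.05
position: [0.2899, -0.4448, 0.3172]
ee_rot: [1.533, 0.959, -1.532]
wrist_force: [-0.0, -0.5, -0.7]
opening: 0.613
```

```bash
python3 -c "
from h import *
plan([.45,-.22,.34])"
```

```text
clock 1.05 pos [ 0.2899 -0.4448  0.3172] tot units [-0.46  0.93 -5.44] len 5.54 toolz yaw -2.0214 F [-0.02 -0.47 -0.75]
```

Call:
carry_out(dp=[[-0.1,0.15,-0.9],[-0.2,0.3,-1.85],[-0.3,0.45,-2.8],[-0.4,0.6,-3.75],[-0.5,0.8,-4.7]], roll=[1.2,2.4,3.5,4.3,4.3])

```text
clock: 1.55
position: [0.4288, -0.2488, 0.3428]
ee_rot: [1.788, 0.694, -1.786]
wrist_force: [0.6, 1.0, 0.0]
opening: 0.185
```

```bash
python3 -c "
from h import *
plan([.62,0.03,.34])
plan([.686,0.092,.3])"
```

```text
clock 1.55 pos [ 0.4288 -0.2488  0.3428] tot units [ 0.06 -1.52 -6.59] len 6.76 toolz yaw -2.3983 F [0.61 1.05 0.02]
clock 1.55 pos [ 0.4288 -0.2488  0.3428] tot units [ 0.86 -1.54 -8.4 ] len 8.58 toolz yaw -2.3983 F [0.61 1.05 0.02]
```

Call:
carry_out(dp=[[0,-0.3,-0.9],[0,-0.6,-1.85],[0,-0.9,-2.8],[0,-1.2,-3.75],[0,-1.5,-4.7]], roll=[0,0,0,0,0])

```text
clock: 2.05
position: [0.5518, -0.0327, 0.3431]
ee_rot: [1.789, 0.694, -1.785]
wrist_force: [0.4, -0.6, 0.2]
opening: 0.004
```

```bash
python3 -c "
from h import *
plan([.686,0.092,.2])
im=manip.capture('wrist'); cv2.imwrite('pics/w1.png',im[:,:,::-1])
"
```

```text
clock 2.05 pos [ 0.5518 -0.0327  0.3431] tot units [ 2.87 -0.03 -3.66] len 4.65 toolz yaw -2.3983 F [ 0.42 -0.6   0.23]
```

View pics/w1.png

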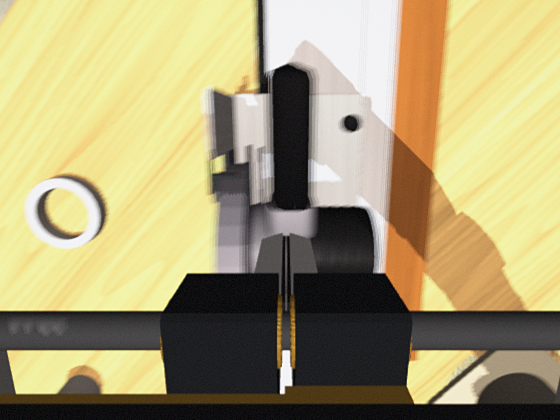

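Call:
carry_out(dp=[[0.1,0,-0.95],[0.3,0,-1.9],[0.8,0,-2.7],[1.5,0,-3.3],[2.3,0,-3.7]], roll=[0,0,0,0,0])

```text
clock: 2.6
position: [0.6931, 0.1086, 0.2281]
ee_rot: [1.789, 0.712, -1.769]
wrist_force: [-0.2, -0.2, 0.3]
opening: 0.003
```

Call:
carry_out(dp=[[0.2,0,0],[0.3,0,0],[0.3,0,0],[0.3,0,0],[0.3,0,0]], roll=[0,0,0,0,0])

```text
clock: 3.1
position: [0.6941, 0.1076, 0.2157]
ee_rot: [1.793, 0.71, -1.766]
wrist_force: [-0.6, -0.1, 0.5]
opening: 0.005
```

```bash
python3 -c "
from h import *
s=manip.state(); print(s['position'],np.abs(s['qvel']).max())
ims=[manip.capture('wrist').astype(float) for _ in range(4)]
im=np.mean(ims,0); np.savez('w2.npz',im=im,pos=s['position'],rot=s['ee_rot'])
print(manip.state()['position'])
cv2.imwrite('pics/w2.png',im[:,:,::-1])
"
```

```text
[0.69407356 0.10764788 0.21567135] 0.005763521461321623
[0.69347144 0.10843025 0.2141207 ][ WARN:0@1.506] global loadsave.cpp:1063 imwrite_ Unsupported depth image for selected encoder is fallbacked to CV_8U.
```

View pics/w2.png

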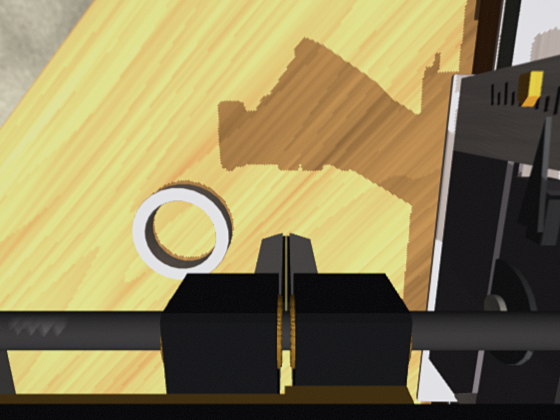

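```bash
python3 -c "
from h import *
im=np.load('w2.npz')['im'][60:260,420:560,::-1]
im=np.clip(im*1.8,0,255).astype(np.uint8)
cv2.imwrite('pics/w2a.png',cv2.resize(im[:100],None,fx=5.7,fy=5.7,interpolation=cv2.INTER_CUBIC))
cv2.imwrite('pics/w2b.png',cv2.resize(im,None,fx=3,fy=3,interpolation=cv2.INTER_CUBIC))
"
```

```text
(no output)
```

View pics/w2a.png

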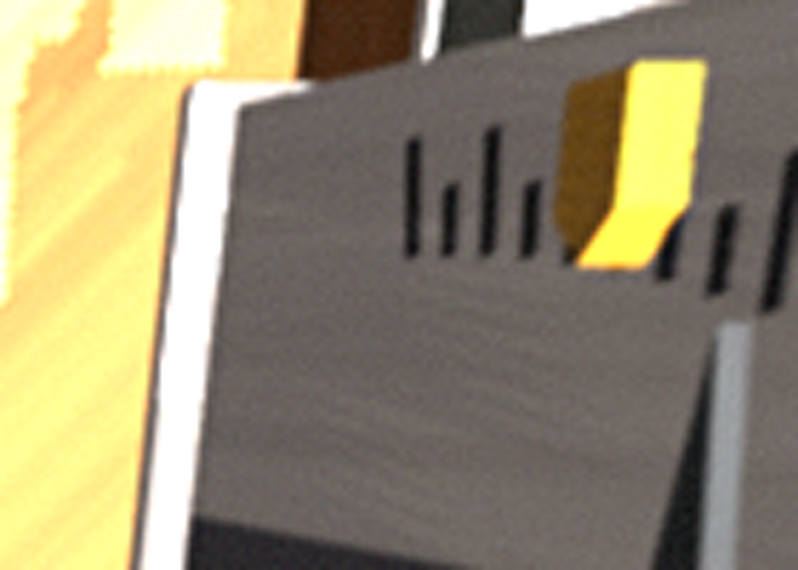

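View pics/w2b.png

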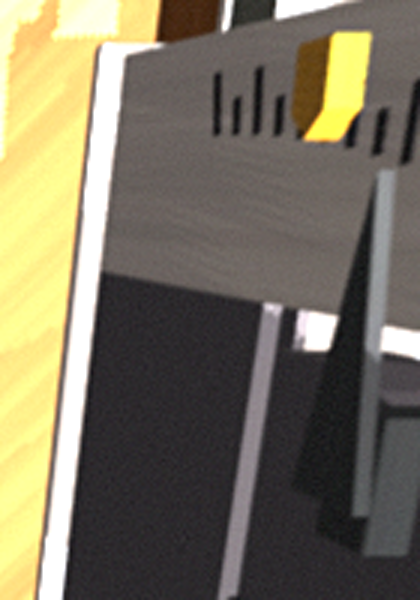

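```bash
cat > m.py <<'E'
from h import *
d=np.load('w2.npz'); st=dict(position=d['pos'],ee_rot=d['rot'])
P,K,V=cam('scene'); Pw,Kw,Vw=cam('wrist',st)
wa=lambda u,v:(420+(u+.5)/5.7-.5,60+(v+.5)/5.7-.5)
wb=lambda u,v:(420+(u+.5)/3-.5,60+(v+.5)/3-.5)
if __name__=='__main__':
    for nm,uv in [('tip',wa(735,320)),('nose out',wa(577,268)),('nose in',wa(640,268)),('nose mid',wa(608,268))]:
        for x in (.063,.067,.070): print(nm,x,onx(Kw,Vw,uv,x).round(4))
    for nm,a,b in [('tip',wa(735,320),(248.05,215.2)),('nose mid',wa(608,268),(245.6,221.5))]:
        X=tri([Pw,P],[a,b]); print(nm,'tri',X.round(4),toS(X).round(4),proj(Pw,X)-a,proj(P,X)-b)
    for nm,s in [('plateRF',[.08,-.157,.006]),('plate bottom',[.08,-.157,0]),('tip',[.067,-.125,.12])]: print(nm,proj(Pw,toW(s)))
    o,dd=ray(Kw,Vw,wa(190,83)); p=o+dd*(.0835-o[2])/dd[2]; print('plate RF corner',p,toS(p))
    o,dd=ray(Kw,Vw,wb(50,590)); p=o+dd*(.0835-o[2])/dd[2]; print('plate far edge',p,toS(p))
E
python3 m.py
```

```text
tip 0.063 [ 0.063  -0.1238  0.0951]
tip 0.067 [ 0.067  -0.1237  0.1009]
tip 0.07 [ 0.07   -0.1236  0.1052]
nose out 0.063 [ 0.063  -0.1297  0.0679]
nose out 0.067 [ 0.067  -0.1295  0.0745]
nose out 0.07 [ 0.07   -0.1293  0.0793]
nose in 0.063 [ 0.063  -0.1294  0.079 ]
nose in 0.067 [ 0.067  -0.1291  0.0852]
nose in 0.07 [ 0.07   -0.1289  0.0898]
nose mid 0.063 [ 0.063  -0.1295  0.0735]
nose mid 0.067 [ 0.067  -0.1293  0.0799]
nose mid 0.07 [ 0.07   -0.1291  0.0846]
tip tri [ 0.6423 -0.0321  0.1981] [ 0.0805 -0.1207  0.1206] [-0.63515441  5.27502952] [-0.54062839 -0.03874127]
nose mid tri [ 0.6456 -0.038   0.1765] [ 0.079  -0.1273  0.099 ] [-0.30861022  2.34291369] [-0.2649176 -0.0255174]
plateRF [456.56291185  73.54864618]
plate bottom [453.24594832  74.45605519]
tip [575.28671829 112.71516366]
plate RF corner [ 0.66818786 -0.05692612  0.0835    ] [ 0.08283681 -0.15651631  0.006     ]
plate far edge [0.56036232 0.05465244 0.0835    ] [ 0.07891243 -0.00140112  0.006     ]
```

```bash
sed -i 's/^yaw=0.743.*/yaw=0.743; O=np.array([0.5013,0.0023,0.0775])+np.array([.0133*np.cos(.743)-.0017*np.sin(.743),.0133*np.sin(.743)+.0017*np.cos(.743),0])/' h.py
cat > pix.py <<'E'
from h import *
# check handle in w1 and side
P,K,V=cam('scene'); Pi,_,_=cam('side')
for nm,p in [('tip',[.067,-.125,.12]),('handle',[-.004,-.111,.172]),('handle rear',[-.004,-.166,.1775]),('cover top',[.058,0,.178])]:
    print(nm,toW(p).round(4),proj(P,toW(p)).round(1),proj(Pi,toW(p)).round(1))
E
python3 pix.py; python3 -c "
from h import *
plan(list(toW([-.004,-.111,0])[:2])+[.34])"
```

```text
tip [ 0.6438 -0.0342  0.1975] [246.6 215.4] [256.7 190.1]
handle [ 0.5821 -0.0719  0.2495] [249.5 185.3] [278.5 177. ]
handle rear [ 0.6193 -0.1124  0.255 ] [229.6 184.6] [274.  165.2]
cover top [0.5527 0.0518 0.2555] [292.1 193. ] [268.6 202.5]
clock 3.3 pos [0.6935 0.1084 0.2141] tot units [-2.57  1.09  4.07] len 4.93 toolz yaw -2.3839 F [0.12 0.53 0.95]
```

Call:
carry_out(dp=[[-0.95,0,0],[-1.8,0.1,0.3],[-2.4,0.3,1.0],[-2.6,0.5,1.9],[-2.6,0.8,2.8]], roll=[0,0,0,0,0])

```text
clock: 3.8
position: [0.6182, -0.0183, 0.3452]
ee_rot: [1.794, 0.711, -1.762]
wrist_force: [1.0, -1.1, -0.1]
opening: 0.001
```

```bash
python3 -c "
from h import *
plan(list(toW([-.004,-.111,0])[:2])+[.30])"
```

```text
clock 3.8 pos [ 0.6182 -0.0183  0.3452] tot units [0.88 0.28 1.28] len 1.58 toolz yaw -2.3821 F [ 0.99 -1.14 -0.1 ]
```

Call:
carry_out(dp=[[0.1,0.1,0.6],[0.3,0.2,1.1],[0.5,0.28,1.28],[0.8,0.28,1.28],[0.88,0.28,1.28]], roll=[0,0,0,0,0])

```text
clock: 4.3
position: [0.5816, -0.0714, 0.2986]
ee_rot: [1.792, 0.714, -1.764]
wrist_force: [0.2, -0.4, 0.0]
opening: 0.006
```

Call:
carry_out(dp=[[0.0,0,0],[0,0,0],[0,0,0],[0,0,0],[0,0,0]], roll=[0,0,0,0,0])

```text
clock: 4.8
position: [0.5818, -0.0713, 0.2989]
ee_rot: [1.793, 0.714, -1.763]
wrist_force: [0.1, -0.1, 0.5]
opening: 0.007
```

```bash
python3 -c "
from h import *
plan(toW([-.004,-.111,.182]))
for n in ['wrist','scene','side']:
    im=manip.capture(n); cv2.imwrite('pics/c_'+n+'.png',im[:,:,::-1])
a=cv2.imread('pics/c_scene.png')[140:260,200:340];b=cv2.imread('pics/c_side.png')[110:230,220:360]
cv2.imwrite('pics/c2.png',cv2.resize(np.vstack([a,b]),None,fx=2.5*2,fy=2.5,interpolation=cv2.INTER_CUBIC) if 0 else cv2.resize(np.hstack([a,b]),None,fx=2.8,fy=2.8,interpolation=cv2.INTER_CUBIC))
"
```

```text
clock 4.8 pos [ 0.5818 -0.0713  0.2989] tot units [0.79 0.01 0.02] len 0.79 toolz yaw -2.3814 F [ 0.09 -0.08  0.52]
```

View pics/c_wrist.png

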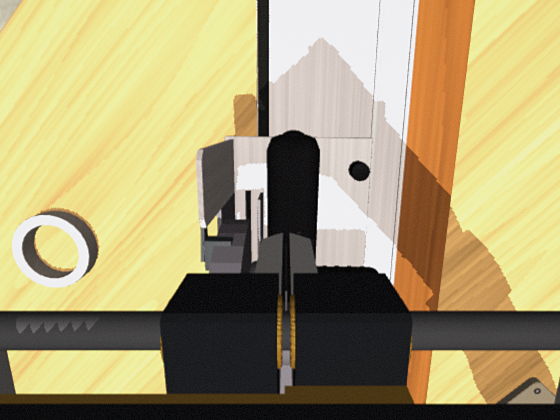

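View pics/c2.png

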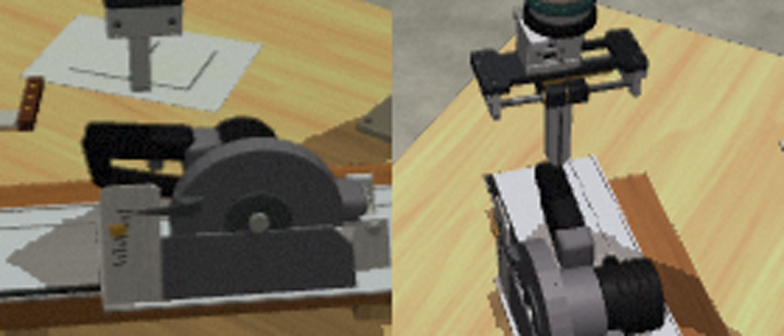

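Call:
carry_out(dp=[[0.2,0.01,0.06],[0.4,0.01,0.06],[0.6,0.01,0.06],[0.7,0.01,0.06],[0.76,0.01,0.06]], roll=[0,0,0,0,0])

```text
clock: 5.45
position: [0.5799, -0.0734, 0.2597]
ee_rot: [1.791, 0.714, -1.765]
wrist_force: [-0.0, 0.1, 0.2]
opening: 0.003
```

```bash
python3 -c "
from h import *
plan(toW([-.004,-.111,.18]))"
```

```text
clock 5.45 pos [ 0.5799 -0.0734  0.2597] tot units [ 0.04  0.01 -0.05] len 0.07 toolz yaw -2.3816 F [-0.02  0.13  0.17]
```

Call:
carry_out(dp=[[0.02,0,0],[0.04,0,0],[0.06,0,0],[0.08,0,0],[0.1,0,0]], roll=[0,0,0,0,0])

```text
clock: 5.95
position: [0.5801, -0.0734, 0.2548]
ee_rot: [1.792, 0.714, -1.764]
wrist_force: [0.4, -0.5, 0.0]
opening: 0.003
```

```bash
python3 -c "
from h import *
plan(toW([-.004,-.111,.18]))"
```

```text
clock 5.95 pos [ 0.5801 -0.0734  0.2548] tot units [-0.05  0.01 -0.05] len 0.07 toolz yaw -2.3816 F [ 0.37 -0.46  0.02]
```

Not yet in contact; go on in small steps.

Call:
carry_out(dp=[[0.02,0,0],[0.04,0,0],[0.06,0,0],[0.08,0,0],[0.1,0,0]], roll=[0,0,0,0,0])

```text
clock: 6.45
position: [0.5811, -0.0744, 0.2505]
ee_rot: [1.793, 0.711, -1.762]
wrist_force: [0.7, -3.2, 5.1]
opening: 0.005
```

```bash
cat > look.py <<'E'
import sys
from h import *
s=manip.state(); print(round(s['clock'],2),s['position'].round(4),s['wrist_force'].round(2))
im=np.mean([manip.capture('scene').astype(float) for _ in range(4)],0)
a=im[195:245,225:285,::-1].astype(np.uint8); cv2.imwrite(f"pics/{sys.argv[1]}.png",cv2.resize(a,None,fx=9,fy=9,interpolation=cv2.INTER_NEAREST))
np.save(sys.argv[1]+'.npy',im)
E
python3 look.py l1
```

```text
6.45 [ 0.5811 -0.0744  0.2505] [ 0.71 -3.17  5.12]
```

View pics/l1.png

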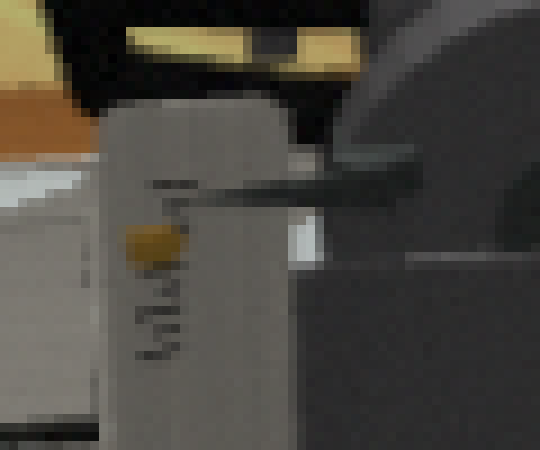

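Call:
carry_out(dp=[[0.05,0.02,0],[0.1,0.05,0],[0.15,0.07,0],[0.2,0.09,0],[0.24,0.11,0]], roll=[0,0,0,0,0])

```text
clock: 7.15
position: [0.5848, -0.0782, 0.2381]
ee_rot: [1.792, 0.712, -1.763]
wrist_force: [-2.0, -0.5, 5.9]
opening: 0.004
```

```bash
python3 look.py l2
```

```text
7.15 [ 0.5848 -0.0782  0.2381] [-1.98 -0.47  5.86]
```

View pics/l2.png

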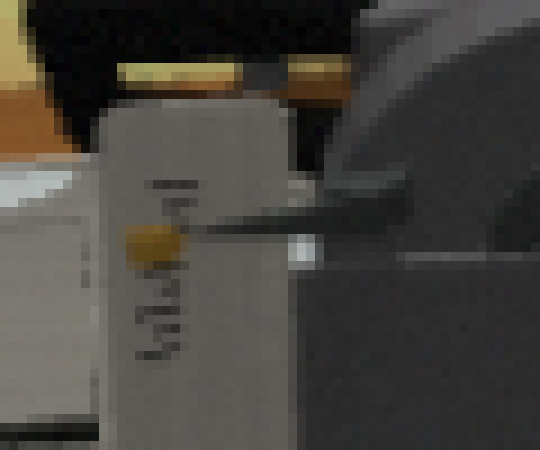

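Call:
carry_out(dp=[[0.02,0.01,0],[0.04,0.02,0],[0.06,0.03,0],[0.08,0.04,0],[0.09,0.04,0]], roll=[0,0,0,0,0])

```text
clock: 7.85
position: [0.5859, -0.0795, 0.2336]
ee_rot: [1.792, 0.712, -1.764]
wrist_force: [-0.9, -1.2, 5.8]
opening: 0.005
```

```bash
python3 look.py l3
```

```text
7.85 [ 0.5859 -0.0795  0.2336] [-0.9  -1.17  5.77]
```

View pics/l3.png

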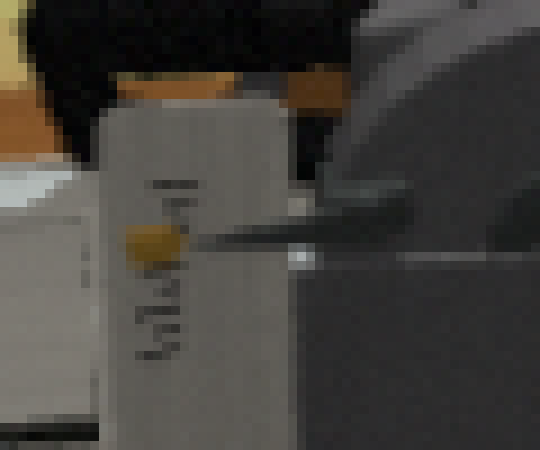

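Call:
carry_out(dp=[[0,0,0],[0,0,0],[0,0,0],[0,0,0],[0,0,0]], roll=[0,0,0,0,0])

```text
clock: 8.55
position: [0.5859, -0.0795, 0.2337]
ee_rot: [1.792, 0.712, -1.764]
wrist_force: [-1.2, -1.9, 5.2]
opening: 0.003
```

```bash
python3 look.py l4
python3 - <<'E'
import numpy as np
for f in ['scene_avg','l2','l3','l4']:
    im=np.load(f+'.npy')
    sub=im[216:228,236:250]; w=np.clip(sub[:,:,0]-sub[:,:,2]-35,0,None)
    ys,xs=np.mgrid[216:228,236:250]; m=xs>=243
    out=[round((w*ys).sum()/w.sum(),2), round((w*ys*m)[:,].sum()/(w*m).sum(),2)]
    p=im.mean(2)
    r=[]
    for c in range(248,256):
        col=p[208:229,c]; d=np.clip(85-col,0,None); 
        r.append(round((d*np.arange(208,229)).sum()/max(d.sum(),1e-6),2))
    print(f,out,r)
E
```

```text
8.55 [ 0.5859 -0.0795  0.2337] [-1.16 -1.89  5.18]
scene_avg [np.float64(221.17), np.float64(221.16)] [np.float64(215.55), np.float64(215.71), np.float64(215.51), np.float64(215.49), np.float64(215.54), np.float64(215.42), np.float64(215.41), np.float64(215.23)]
l2 [np.float64(221.51), np.float64(221.51)] [np.float64(220.29), np.float64(220.2), np.float64(220.05), np.float64(219.97), np.float64(219.81), np.float64(219.79), np.float64(219.57), np.float64(219.61)]
l3 [np.float64(221.5), np.float64(221.48)] [np.float64(221.6), np.float64(221.49), np.float64(221.41), np.float64(221.17), np.float64(221.09), np.float64(220.95), np.float64(220.97), np.float64(220.91)]
l4 [np.float64(221.49), np.float64(221.5)] [np.float64(221.54), np.float64(221.45), np.float64(221.36), np.float64(221.2), np.float64(221.09), np.float64(220.96), np.float64(220.97), np.float64(220.87)]
```

Call:
carry_out(dp=[[0,0,0],[0,0,0],[0,0,0],[0,0,0],[0,0,0]], roll=[0,0,0,0,0])

```text
clock: 9.25
position: [0.5859, -0.0795, 0.2338]
ee_rot: [1.792, 0.713, -1.764]
wrist_force: [-1.1, -1.8, 5.7]
opening: 0.004
```

Call:
carry_out(dp=[[0,0,0],[0,0,0],[0,0,0],[0,0,0],[0,0,0]], roll=[0,0,0,0,0])

```text
clock: 9.75
position: [0.5858, -0.0795, 0.234]
ee_rot: [1.792, 0.713, -1.764]
wrist_force: [-0.1, -0.5, 6.1]
opening: 0.007
```

Call:
carry_out(dp=[[-0.025,-0.01,0],[-0.05,-0.02,0],[-0.075,-0.03,0],[-0.1,-0.04,0],[-0.125,-0.05,0]], roll=[0,0,0,0,0])

```text
clock: 10.25
position: [0.5841, -0.0776, 0.2403]
ee_rot: [1.792, 0.713, -1.764]
wrist_force: [-0.5, -1.5, 5.1]
opening: 0.004
```

Call:
carry_out(dp=[[-0.025,-0.01,0],[-0.05,-0.02,0],[-0.075,-0.03,0],[-0.1,-0.04,0],[-0.125,-0.05,0]], roll=[0,0,0,0,0])

```text
clock: 10.75
position: [0.5824, -0.0757, 0.2466]
ee_rot: [1.792, 0.713, -1.763]
wrist_force: [0.6, -1.6, 5.9]
opening: 0.004
```

Call:
carry_out(dp=[[-0.02,-0.01,0],[-0.04,-0.02,0],[-0.06,-0.03,0],[-0.08,-0.04,0],[-0.1,-0.04,0]], roll=[0,0,0,0,0])

```text
clock: 11.25
position: [0.5809, -0.0741, 0.2516]
ee_rot: [1.792, 0.713, -1.763]
wrist_force: [-0.6, -0.4, 3.7]
opening: 0.007
```

Call:
carry_out(dp=[[-0.01,0,0],[-0.02,-0.01,0],[-0.03,-0.01,0],[-0.04,-0.02,0],[-0.05,-0.02,0]], roll=[0,0,0,0,0])

```text
clock: 11.75
position: [0.5801, -0.0733, 0.254]
ee_rot: [1.792, 0.713, -1.764]
wrist_force: [0.6, -0.3, 2.3]
opening: 0.005
```

Call:
carry_out(dp=[[-0.01,0,0],[-0.02,0,0],[-0.03,0,0],[-0.05,0,0],[-0.08,0,0]], roll=[0,0,0,0,0])

```text
clock: 12.25
position: [0.5798, -0.0732, 0.2579]
ee_rot: [1.792, 0.714, -1.764]
wrist_force: [0.9, 0.5, 0.3]
opening: 0.004
```

Call:
carry_out(dp=[[-0.1,0,0],[-0.3,0,0],[-0.6,0,0],[-1.0,0,0],[-1.4,0,0]], roll=[0,0,0,0,0])

```text
clock: 12.75
position: [0.579, -0.0739, 0.3294]
ee_rot: [1.792, 0.714, -1.764]
wrist_force: [0.3, -0.5, 0.6]
opening: 0.008
```

Call:
carry_out(dp=[[0,0,0],[0,0,0],[0,0,0],[0,0,0],[0,0,0]], roll=[0,0,0,0,0])

```text
clock: 13.25
position: [0.5786, -0.0738, 0.3285]
ee_rot: [1.791, 0.714, -1.765]
wrist_force: [0.5, 0.8, -0.3]
opening: 0.003
```

```bash
python3 look.py l5
python3 - <<'E'
import numpy as np,cv2
a=np.load('scene_avg.npy');b=np.load('l5.npy')
v=np.hstack([x[165:265,160:380,::-1] for x in (a,b)]).clip(0,255).astype(np.uint8)
cv2.imwrite('pics/cmp.png',cv2.resize(np.vstack([v[:,:220],v[:,220:]]),None,fx=3,fy=3,interpolation=cv2.INTER_CUBIC))
# rail/plate shift check and pointer
for n,im in(('a',a),('b',b)):
    p=im.mean(2); r=[]
    for c in range(250,256):
        d=np.clip(85-p[208:229,c],0,None); r.append(round((d*np.arange(208,229)).sum()/d.sum(),2))
    print(n,r)
g=lambda im:np.ascontiguousarray(im.mean(2)[205:250,236:346])
print(cv2.phaseCorrelate(g(a),g(b)))
E
```

```text
13.25 [ 0.5786 -0.0738  0.3285] [ 0.51  0.8  -0.35]
a [np.float64(215.51), np.float64(215.49), np.float64(215.54), np.float64(215.42), np.float64(215.41), np.float64(215.23)]
b [np.float64(215.44), np.float64(215.42), np.float64(215.32), np.float64(215.4), np.float64(215.44), np.float64(215.24)]
((-0.013694347368875981, 0.4655128662849286), 1.0015484226196398)
```

View pics/cmp.png

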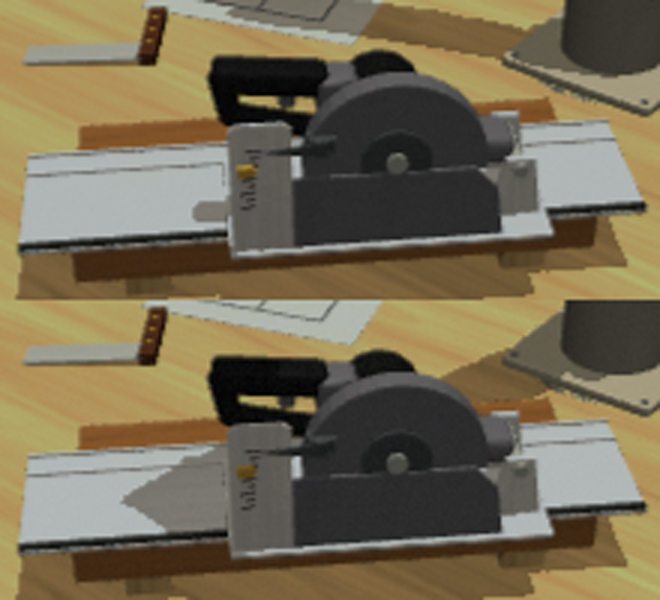

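```bash
python3 -c "
from h import *
print(manip.hand_in())"
```

```text
the job is handed in; nothing more can be done
None
```

I pressed the saw's rear handle down until the pointer stood level with the brass tab, held it there for just under 2 s and eased it back up. I then handed the job in at about 13.5 s of the 45 s allowed.

- **Press depth:** I estimated the tab at about 0.083 rad from three measures: scene-camera pixel rows, wrist-camera geometry and the height the fingertips travelled. At the hold, the pointer tip was at image row about 221.6 and the tab at 221.5. That is a swing of about 0.08 rad, with about 6 N on the fingers.
- **Release:** the handle came up at about 12 mm/s, slower at the end, with the fingers touching it until the force faded to zero at the starting height. The fingers then rose about 70 mm clear.
- **Final check:** the pointer was back at its starting row (215.4 against 215.5). By eye in the before and after images, the saw, rail, tab and try square had not moved. I did not compare the pencil, tape or glue afterwards, but the arm met nothing except the handle.

**Disagreements:**
- My first pose took the saw's origin as the middle of its base plate. Triangulating the pointer showed it was about 13 mm off in the saw's x, so I corrected it before moving to the handle.
- The handle top met the fingertips about 4 mm lower than I had predicted.
- An automatic image-shift check on the saw read 0.47 px in the row direction. I put this down to the odd crop height and the gripper's shadow, because the pointer rows agree to about 0.1 px.

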